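# Put the washed citrus juicer back together

### The job

The electric citrus juicer has been washed and its parts lie about the counter: put it back together on its white motor base, from the bottom up. First set the clear jug down over the spindle onto the base, then drop the white strainer into the top of the jug, then put the small green cone over the strainer's hub, and last cap it with the large orange cone; each part must be fully home and upright before the next goes on. Do not knock over or shift the salt shaker or the lemon standing by.

Things in the scene. Friction and masses are not known exactly. Their poses are not given: they have to be found in the camera images.
- motor_base: White round motor base, fixed, 114 mm across; flat steel deck 55 mm above the counter, 98 mm across. From its centre rises a grey column 19 mm across, up to 86 mm, tapering to a steel spindle 11 mm across, tip 138 mm above the counter. Origin: centre of the underside, z up along the spindle.
- jug: Clear open jug, 55 mm high, rim 110 mm across (mouth 104), 220 g. Central tube to pinch from above: 31 mm outside, 24 inside, open through, top 52 mm above the underside, 30 mm free on each side, jug floor at 4 mm; it slips over the base's column. Handle to +y, out to 93 mm. Origin: centre of the underside, z up. Seated: origin 55 mm above the base's origin, any yaw.
- strainer: White slotted disc, 117 mm across, 70 g, right way up. Skirt below (96 mm across, 8 mm deep) drops into the jug's mouth; flange rests on its rim. Floor at 12 mm, rim to 16 mm. Central hub to grip: tube 25 mm across at the root, 23 at its top (32 mm up), 17 mm bore. Origin: centre of the skirt's underside, z up. Seated: origin 47 mm above the jug's origin, any yaw.
- small_cone: Small lime-green ribbed cone, point up, 42 mm across, 48 mm high, 40 g; straight-sided to 22 mm, then tapering. Hollow below (28 mm bore, 22 mm deep, narrower above): goes over the strainer's hub, about 2 mm play each side, and stands on the strainer's floor. Origin: centre of the underside, z up. Seated: origin 12 mm above the strainer's origin.
- large_cone: Large orange ribbed cone, point up, 59 mm across, 64 mm high, 60 g; straight-sided to 28 mm, then tapering. Hollow below (49 mm bore, 28 mm deep, narrower above): caps the small cone, about 3 mm play each side, and stands on the strainer's floor. Origin: centre of the underside, z up. Seated: origin 12 mm above the strainer's origin, level with the small cone's.
- salt_shaker: Bystander: glass salt shaker with grey top, 44 mm across, 90 mm high, loose; to be left where it stands. Origin: centre of the underside.
- lemon: Bystander: yellow lemon, 71 x 53 x 51 mm, loose; to be left where it lies. Origin: centre of the underside.
Mind the look-alikes: they are no part of the job. There is more than one size of the small_cone; the job needs the largest.

How it is judged:
On the way, in this order (a step that is already met when the one before it is completed fails the run):
1. the jug stands fully home on the motor base (horizontal distance between jug and motor_base below 0.008 m and z of jug in the frame of motor_base between 0.051 and 0.059 m and angle between jug's own z axis and vertical below 0.08 rad), for 0.2 s.
2. with the jug still home, the strainer is seated in the jug's mouth (all of step 1 and horizontal distance between strainer and jug below 0.008 m and z of strainer in the frame of jug between 0.043 and 0.051 m and angle between strainer's own z axis and vertical below 0.08 rad), for 0.2 s.
3. with those still home, the small green cone is seated over the strainer's hub (all of step 2 and horizontal distance between small_cone and strainer below 0.008 m and z of small_cone in the frame of strainer between 0.008 and 0.016 m and angle between small_cone's own z axis and vertical below 0.08 rad), for 0.2 s.
4. with those still home, the large orange cone is seated over the small cone (all of step 3 and horizontal distance between large_cone and strainer below 0.009 m and z of large_cone in the frame of strainer between 0.008 and 0.016 m and angle between large_cone's own z axis and vertical below 0.08 rad), for 0.2 s.
At the end, for the whole second after the job is handed in: Jug on the motor base (axes within 8 mm), strainer on the jug (8 mm), small cone on the strainer (8 mm) and large cone over it on the strainer (9 mm), each within 4 mm of its seated height, within 0.08 rad of upright and at rest (all of step 4 and linear speed of each of jug, strainer, small_cone, large_cone below 0.02 m/s); the robot touches nothing.
It fails at once if the salt shaker or the lemon is shifted by more than 30 mm or the salt shaker is tipped (distance of any of salt_shaker, lemon from where it was at the start of the episode above 0.03 m or angle between salt_shaker's own z axis and vertical above 0.4 rad).
It also fails if it takes over 106 s, if anything falls off the work surface, if the arm or the gripper's body presses on something with over 40 N, if the wrist force passes 120 N, or if a joint passes its speed limit or range.

### The arm

A 6-joint arm with a two-finger parallel gripper is mounted at the origin on a cart in front of the work surface, level with it; the furniture and walls round the work are solid. World frame = base frame: x ahead of the robot, y to its left, z up, the work surface at z = 0. Lengths are in m, angles in rad, forces in N, time in s.
With the tool pointing down it reaches from about 0.3 to 0.75 m from the base axis. Payload 8.5 kg.
Tool frame: the origin (TCP) lies at the very end of the fingers, on their centre line; the grasp point (between the pads) lies 19 mm behind it; z points along the fingers, y is the line along which they close (so a half turn about z gives the same grasp; the last joint's range is limited). The gripper opens to 85 mm and grips with 20 to 120 N. Pads are 22 mm wide; open, the fingers measure 114 mm over their backs; the gripper's body (76 mm by 85 mm) begins 54 mm behind the grasp point. The pads swing forward as they close: fully open they stand 13 mm farther back than shut.
Start: joints at [1.097, 0.381, 1.297, -0, 1.464, -0.215], TCP at [0.141, 0.532, 0.231] pointing down, gripper open.
Joint ranges: [-3.11, 3.11], [-0.89, 2.33], [0.22, 2.48], [-1.42, 4.56], [0.17, 2.85], [-2.88, 2.88]. Speed limits (rad/s): [2.39, 2.39, 3.14, 3.14, 3.14, 3.14].

### API

Orientations are given as a rotation vector (axis times angle).
In Python, from bench import robot, viewer, hand_in, recognise gives the robot as it stands. The module is installed in compiled form; this text tells all that it offers.
- The arm moves only by the tool play_rows, never from a script. Its argument "plan" is a list of rows, each an object of numbers: "jaw": the opening, from 0 (shut) to 1 (fully open); "dx", "dy", "dz": the shift along the tool's x, y, z in units of 30 mm (1.0 is 30 mm); "yaw": the turn about the tool's z in units of 6 degrees (1.0 is 6 degrees). A call has 1 to 10 rows; each row shifts and turns the commanded pose from where the row before left it, along the tool's axes as they then stand; what a row does not reach is not made up. A row lasts 1/12 s, in which the tool goes at most 41.7 mm and 7.16 degrees, less where a joint would pass 70% of its speed; a pose out of reach is approached as far as the arm can. A call is refused whole if a number of a shift passes 1 or a number of a turn 1, either way. A call with a gripper value outside its range is refused whole. The fingers move at their own pace and stop on an object; "grip_force" is the grip in N (left out, the last holds). Time passes only in rows, so rows that do not move let the fingers close. It gives the time, the measured TCP pose, the force, the opening and the grip force at its end, in the units of the state.
- robot.sense(): the state, without advancing time (a new reading comes with each control period).
- viewer.capture(name): name is "side" or "top" or "wrist"; returns (picture, depth): 400x640x3 uint8, blue, green, red; 400x640 float32, m along the optical axis (not along the pixel's ray), 0 where there is no reading.
- viewer.camera_info(name): a dict with "fx", "fy", "cx", "cy" (pixels), "R" (3x3) and "t" (3): a world point X has camera coordinates R X + t; the wrist camera has in their place "tool_from_camera" (4x4, takes a point from camera to tool coordinates, whose origin is the TCP and whose axes are the flange's). Camera axes: x right, y down, z forward; pixel columns grow to the right and rows downward; lengths in m; the calibration is good to about 2 mm. A picture is of the moment at which its call begins: read the wrist's pose just before it. camera_info takes no time and is no camera call.
- hand_in(): hands the job in; it is judged then, once.
Trained networks look in the newest picture that a camera, given by its name, has taken for a name from the list of things; names that differ only in an ending like _2 or _b are one class to them, and where a whole thing is asked for, a point or a joint stands for the part that bears it (a point fixed in the world has none). Each returns a list of dicts, best first, with "conf" (0 to 1); they miss things now and then, are a little off and sometimes report something else, mostly with a low value. They report only what shows in the picture. A call takes as long as a camera call. They do not tell look-alikes from the thing itself.
- recognise(label, camera): "point" ([x, y, z] in m, in the coordinates of the camera as it stood for that picture, good to about 4 mm: the middle of the surface that is visible of it).
The state is a dict: "time_s": time; "joint_pos": joint angles; "joint_vel": joint speeds; "effort": joint torques, N m; "ee_pos": TCP position; "tool_rot": TCP orientation; "ft_force": force on the tool from outside, world axes, zero at the start; "moment": the same for the moment, N m; "grip_width": finger opening in m; "grip_force": force on a finger pad.
Only numpy, scipy, OpenCV 4.12 (cv2) and the standard library are available. Lean on these libraries where they do the work, as an engineer would, in place of code of your own. Each camera call takes 0.05 s, during which the arm holds its last target. There are 200 camera calls.

## Working session

There is one attempt and no reset: what is moved stays moved. The work goes in short steps, Python scripts to look and compute and a tool call to move; the robot and the scene stay as the last step left them, time stands still between calls to the robot, and variables do not carry over. Pictures are saved under pics/ and viewed, at most 14 in all, crops included, and the job is handed in when it is done.

Besides the shell and the picture viewer there is one more tool, called after "Request:" as a command line: name --argument value ..., lists and objects as JSON in quotes. play_rows: Moves the arm, as the interface text tells. Its arguments: {"type":"object","properties":{"plan":{"type":"array","items":{"type":"object","properties":{"jaw":{"type":"number"},"dx":{"type":"number"},"dy":{"type":"number"},"dz":{"type":"number"},"yaw":{"type":"number"}}}},"grip_force":{"type":"number"}},"required":["plan"]}

```bash
mkdir -p pics; cat > h.py <<'E'
import numpy as np, cv2
from scipy.spatial.transform import Rotation as Ro
from bench import robot, viewer, hand_in, recognise
def cap(name):
    s=robot.sense(); p,d=viewer.capture(name); c=viewer.camera_info(name)
    if name=='wrist':
        T=np.array(c['tool_from_camera']); R=Ro.from_rotvec(s['tool_rot']).as_matrix()
        A=np.eye(4);A[:3,:3]=R;A[:3,3]=s['ee_pos'];W=A@T
    else:
        E=np.eye(4);E[:3,:3]=c['R'];E[:3,3]=c['t'];W=np.linalg.inv(E)
    return p,d,c,W
def cloud(d,c,W):
    v,u=np.indices(d.shape)
    P=np.stack([(u-c['cx'])/c['fx']*d,(v-c['cy'])/c['fy']*d,d,np.ones_like(d)],-1)@W.T
    P=P[...,:3]; P[d==0]=np.nan
    return P
def w2p(X,c,W):
    q=np.linalg.inv(W)@np.r_[X,1]; return (round(c['fx']*q[0]/q[2]+c['cx']),round(c['fy']*q[1]/q[2]+c['cy']))
E
cat > a.py <<'E'
from h import *
np.set_printoptions(precision=3,suppress=True)
s=robot.sense();print(s['ee_pos'],Ro.from_rotvec(s['tool_rot']).as_matrix(),s['grip_width'])
for n in ['top','side']:
    p,d,c,W=cap(n); cv2.imwrite(f'pics/{n}0.png',p); np.savez(f'{n}0.npz',p=p,d=d,W=W)
    print(n,W[:3,3],W[:3,2])
    for l in ['motor_base','jug','strainer','small_cone','large_cone','salt_shaker','lemon']:
        for r in recognise(l,n):
            if r['conf']>.2:
                X=(W@np.r_[r['point'],1])[:3]; print(l,round(r['conf'],2),X,w2p(X,c,W))
E
python3 a.py
```

```text
[0.141 0.531 0.231] [[-0.967  0.256 -0.001]
 [ 0.256  0.967 -0.001]
 [ 0.    -0.001 -1.   ]] 0.08542019841637957
top [0.3   0.01  1.197] [ 0.161 -0.003 -0.987]
motor_base 0.58 [ 0.548 -0.023  0.054] (329, 183)
jug 0.6 [ 0.521 -0.287  0.012] (414, 197)
strainer 0.91 [0.513 0.196 0.01 ] (257, 195)
small_cone 0.75 [ 0.383 -0.315  0.035] (425, 241)
small_cone 0.67 [ 0.448 -0.106  0.029] (355, 218)
small_cone 0.57 [ 0.526 -0.135  0.026] (365, 193)
large_cone 0.7 [0.367 0.306 0.047] (216, 241)
salt_shaker 0.59 [ 0.399 -0.175  0.075] (381, 233)
lemon 0.67 [0.411 0.189 0.042] (256, 227)
side [1.52  0.408 0.865] [-0.752 -0.302 -0.586]
motor_base 0.91 [ 0.586 -0.018  0.057] (309, 219)
jug 0.95 [ 0.526 -0.273  0.039] (235, 191)
strainer 0.91 [0.525 0.199 0.016] (395, 236)
small_cone 0.6 [ 0.398 -0.316  0.025] (244, 170)
large_cone 0.71 [0.389 0.32  0.036] (452, 210)
salt_shaker 0.62 [ 0.418 -0.169  0.05 ] (284, 176)
salt_shaker 0.4 [0.425 0.196 0.038] (405, 207)
lemon 0.67 [0.425 0.196 0.039] (404, 207)
```

```bash
cat > b.py <<'E'
from h import *
p=cv2.imread('pics/top0.png')
cv2.imwrite('pics/top0c.png',cv2.resize(p[150:290,190:470],None,fx=2.8,fy=2.8,interpolation=cv2.INTER_CUBIC))
c=viewer.camera_info('top');z=np.load('top0.npz')
P=cloud(z['d'],c,z['W'])
for n,x,y in [('c1',.383,-.315),('c2',.448,-.106),('c3',.526,-.135),('large',.375,.31),('base',.56,-.02),('strainer',.515,.196),('salt',.405,-.172),('jug',.52,-.28)]:
    r=.04 if n[0] in 'cs' else .07
    m=(np.hypot(P[...,0]-x,P[...,1]-y)<r)&(P[...,2]>.006)
    Q=P[m]; hi=np.nanpercentile(Q[:,2],99); 
    print(n,len(Q),'zmax',hi.round(4),'bbox',np.percentile(Q,2,0).round(3),np.percentile(Q,98,0).round(3),'topc',Q[Q[:,2]>hi-.01].mean(0).round(4))
E
python3 b.py
```

```text
c1 161 zmax 0.0485 bbox [ 0.363 -0.341  0.011] [ 0.402 -0.308  0.048] topc [ 0.3815 -0.3265  0.043 ]
c2 87 zmax 0.039 bbox [ 0.434 -0.118  0.012] [ 0.461 -0.09   0.038] topc [ 0.4473 -0.1034  0.0326]
c3 87 zmax 0.0373 bbox [ 0.513 -0.156  0.011] [ 0.54  -0.127  0.037] topc [ 0.528  -0.1412  0.0323]
large 332 zmax 0.065 bbox [0.344 0.289 0.012] [0.396 0.34  0.064] topc [0.3705 0.3172 0.0593]
base 1175 zmax 0.1291 bbox [ 0.503 -0.074  0.008] [0.623 0.025 0.093] topc [ 0.555  -0.0254  0.1336]
strainer 495 zmax 0.0308 bbox [0.48  0.16  0.007] [0.55  0.231 0.03 ] topc [0.5173 0.1972 0.0296]
salt 191 zmax 0.0902 bbox [ 0.383 -0.195  0.024] [ 0.42  -0.159  0.09 ] topc [ 0.4047 -0.1786  0.0851]
jug 630 zmax 0.0566 bbox [ 0.473 -0.333  0.006] [ 0.576 -0.226  0.056] topc [ 0.5261 -0.2811  0.0517]
```

View pics/top0.png

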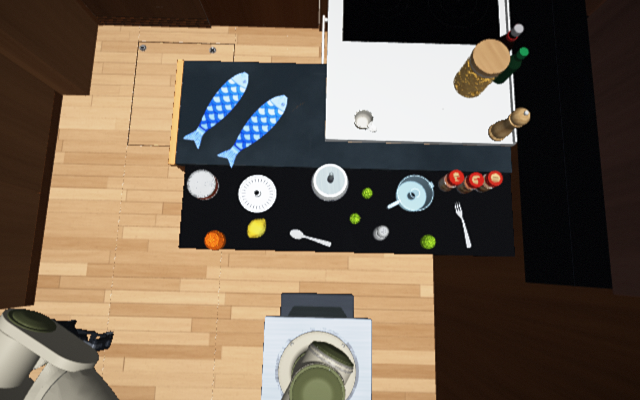

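View pics/side0.png

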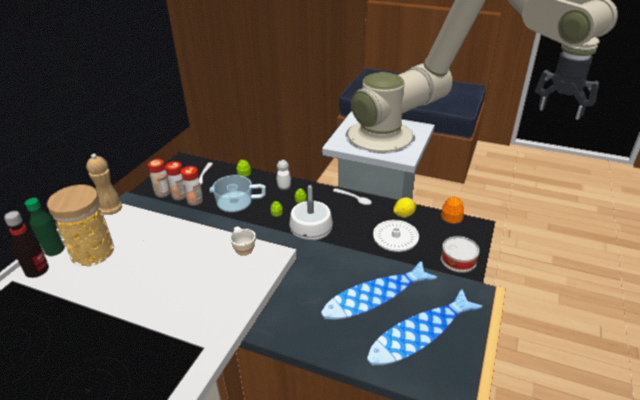

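Candidates for small_cone in the top view are (428,241), (355,218) and (367,193). The depth map gives them heights of about 48, 39 and 37 mm, so the described 48 mm part is (428,241). The jug is at (414,193) with its handle toward the lower left. The strainer is at (257,194), the large cone at (215,240) and the base at (330,182). I'll check the choice in one close crop and start moving.

```bash
python3 -c "
from h import *
p=cv2.imread('pics/top0.png')
cv2.imwrite('pics/crop1.png',cv2.resize(p[160:260,340:480],None,fx=5,fy=5,interpolation=cv2.INTER_CUBIC))"
```

```text
(no output)
```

View pics/crop1.png

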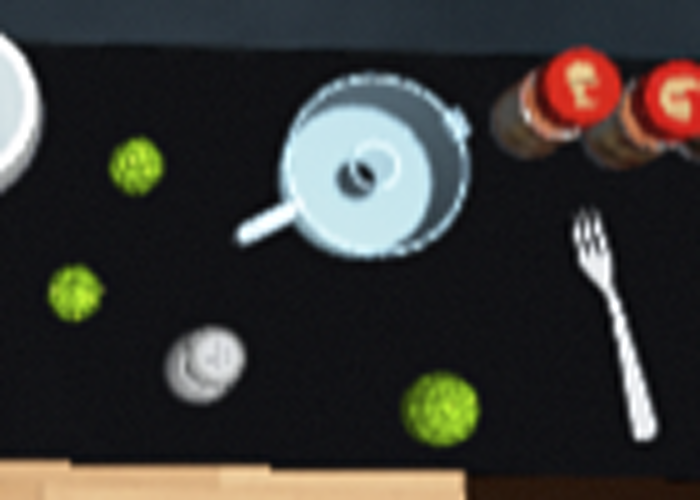

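Request:
play_rows --plan '[{"yaw":-0.82,"jaw":1},{"yaw":-0.82},{"yaw":-0.83},{"dx":-0.7,"dy":-1},{"dx":-0.7,"dy":-1},{"dx":-0.7,"dy":-1},{"dx":-0.7,"dy":-1},{"dx":-0.7,"dy":-1},{"dx":-0.7,"dy":-1},{"dx":-0.7,"dy":-1}]'

```text
$.plan[0]: bad value
```

Request:
play_rows --plan '[{"dx":-0.6,"dy":-1},{"dx":-0.6,"dy":-1},{"dx":-0.6,"dy":-1},{"dx":-0.6,"dy":-1},{"dx":-0.5,"dy":-1},{"dx":-0.5,"dy":-1},{"dx":-0.5,"dy":-1},{"dx":-0.5,"dy":-1},{"dx":0,"dy":-1},{"jaw":0.6}]'

```text
$.plan[0]: bad value
```

The crop shows three lime cones: the large one at (441,408) and two smaller ones at (136,165) and (75,292). The jug tube is around (372,165) and the shaker is at (215,355). The move was refused, so I'll send full rows.

Request:
play_rows --plan '[{"dx":0,"dy":0,"dz":0,"yaw":-0.82,"jaw":1},{"dx":0,"dy":0,"dz":0,"yaw":-0.82,"jaw":1},{"dx":0,"dy":0,"dz":0,"yaw":-0.83,"jaw":1},{"dx":-0.7,"dy":-1,"dz":0,"yaw":0,"jaw":1},{"dx":-0.7,"dy":-1,"dz":0,"yaw":0,"jaw":1},{"dx":-0.7,"dy":-1,"dz":0,"yaw":0,"jaw":1},{"dx":-0.7,"dy":-1,"dz":0,"yaw":0,"jaw":1},{"dx":-0.7,"dy":-1,"dz":0,"yaw":0,"jaw":1},{"dx":-0.7,"dy":-1,"dz":0,"yaw":0,"jaw":1},{"dx":-0.7,"dy":-1,"dz":0,"yaw":0,"jaw":1}]'

```text
time_s: 1.63
ee_pos: [0.2883, 0.3201, 0.2315]
tool_rot: [-0.0, 3.141, 0.0]
ft_force: [0.3, 0.7, 0.6]
grip_width: 0.0856
grip_force: 0.0
```

Request:
play_rows --plan '[{"dx":-0.6,"dy":-1,"dz":0,"yaw":0,"jaw":0.6},{"dx":-0.6,"dy":-1,"dz":0,"yaw":0,"jaw":0.6},{"dx":-0.6,"dy":-1,"dz":0,"yaw":0,"jaw":0.6},{"dx":-0.6,"dy":-1,"dz":0,"yaw":0,"jaw":0.6},{"dx":-0.5,"dy":-1,"dz":0,"yaw":0,"jaw":0.6},{"dx":-0.5,"dy":-1,"dz":0,"yaw":0,"jaw":0.6},{"dx":-0.5,"dy":-1,"dz":0,"yaw":0,"jaw":0.6},{"dx":-0.5,"dy":-1,"dz":0,"yaw":0,"jaw":0.6},{"dx":0,"dy":-1,"dz":0,"yaw":0,"jaw":0.6},{"dx":0,"dy":-0.5,"dz":0,"yaw":0,"jaw":0.6}]'

```text
time_s: 2.47
ee_pos: [0.4202, 0.0339, 0.2313]
tool_rot: [0.004, 3.142, -0.001]
ft_force: [-0.1, 0.8, 0.1]
grip_width: 0.0509
grip_force: 0.0
```

```bash
cat > wv.py <<'E'
import sys
from h import *
np.set_printoptions(precision=4,suppress=True)
tag=sys.argv[1]
p,d,c,W=cap('wrist'); cv2.imwrite(f'pics/{tag}.png',p); np.savez(f'{tag}.npz',p=p,d=d,W=W)
s=robot.sense();print(s['ee_pos'],s['tool_rot'],'cam',W[:3,3],W[:3,2])
P=cloud(d,c,W)
print('x',np.nanmin(P[...,0]),np.nanmax(P[...,0]),'y',np.nanmin(P[...,1]),np.nanmax(P[...,1]))
for l in sys.argv[2:]:
    for r in recognise(l,'wrist'):
        if r['conf']>.2:
            X=(W@np.r_[r['point'],1])[:3]; print(l,round(r['conf'],2),X,w2p(X,c,W))
E
python3 wv.py w1 motor_base
```

```text
[0.4202 0.033  0.2313] [-0.0051 -3.1416  0.0019] cam [0.3405 0.0339 0.3742] [ 0.3107 -0.0023 -0.9505]
x 0.08189986381648873 0.7479871784937255 y -0.6068070904727099 1.1212604309022873
motor_base 0.57 [ 0.5354 -0.0138  0.0531] (274, 280)
```

View pics/w1.png

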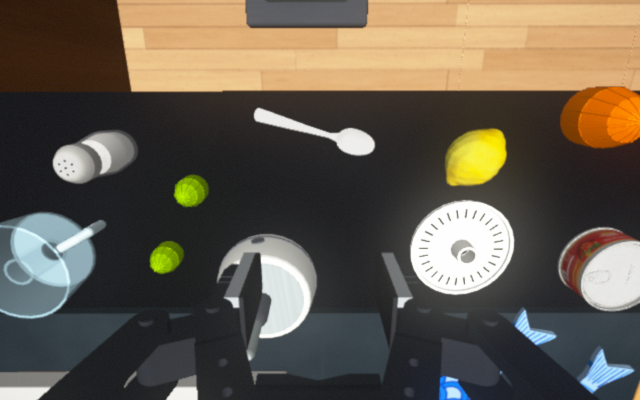

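The wrist view shows the strainer at (462,248), its hub at (464,253), the base at (268,285) partly behind a finger, the jug at (40,265) with its tube at (18,270), the lemon at (476,157) and the shaker at (90,155). Next I'll fit axes to the clouds.

```bash
cat > fit.py <<'E'
from h import *
from scipy.optimize import least_squares
np.set_printoptions(precision=4,suppress=True)
def ring(Q,x0,r=None):   # robust circle fit
    f=(lambda q:np.hypot(Q[:,0]-q[0],Q[:,1]-q[1])-(r or q[2]))
    s=least_squares(f,list(x0)+[.05],loss='soft_l1',f_scale=.001).x; return s
def near(P,x,y,r,z0,z1): 
    m=(np.hypot(P[...,0]-x,P[...,1]-y)<r)&(P[...,2]>z0)&(P[...,2]<z1); return P[m]
def enc(Q):
    c,r=cv2.minEnclosingCircle(Q[:,:2].astype(np.float32)); return np.r_[c,r]
def hullring(Q,x0):
    h=cv2.convexHull(Q[:,:2].astype(np.float32))[:,0]; return ring(h,x0)
if __name__=='__main__':
  for n,cam in [('top0','top'),('side0','side'),('w1','wrist')]:
    z=np.load(n+'.npz');P=cloud(z['d'],viewer.camera_info(cam),z['W']); print(n)
    print(' table z',np.nanmedian(near(P,.45,.09,.04,-.02,.02)[:,2]))
    for l,x,y,r,z0,z1 in [('deck',.557,-.023,.065,.048,.062),('spindle',.557,-.023,.03,.09,.15),('jugrim',.525,-.28,.065,.045,.065),
      ('strainer',.517,.197,.065,.006,.022),('hub',.517,.197,.02,.022,.04),('cone',.382,-.325,.035,.006,.06),('coneTop',.382,-.325,.035,.036,.06),('large',.37,.317,.045,.01,.08),('largeTop',.37,.317,.045,.05,.08)]:
        Q=near(P,x,y,r,z0,z1)
        if len(Q)<12: continue
        print(' ',l,len(Q),'enc',enc(Q),'hull',hullring(Q,(x,y)),'mean',Q.mean(0),'zmax',Q[:,2].max())
E
python3 fit.py
```

```text
top0
 table z -0.0011764659473239014
  deck 845 enc [ 0.5562 -0.026   0.0524] hull [ 0.5565 -0.0256  0.0513] mean [ 0.5549 -0.0255  0.0539] zmax 0.06063314486655025
  spindle 30 enc [ 0.5551 -0.0248  0.0066] hull [ 0.5548 -0.0253  0.0056] mean [ 0.5539 -0.0253  0.1167] zmax 0.13956430560081268
  jugrim 237 enc [ 0.5241 -0.2797  0.0639] hull [ 0.5246 -0.2807  0.0543] mean [ 0.5272 -0.2851  0.0511] zmax 0.05910797467608164
  strainer 1036 enc [0.5178 0.1975 0.0582] hull [0.5178 0.1974 0.0574] mean [0.5179 0.1977 0.0113] zmax 0.021468356173753644
  hub 23 enc [0.5178 0.1975 0.012 ] hull [0.5174 0.1975 0.0112] mean [0.5177 0.1969 0.0299] zmax 0.037144879909394746
  cone 161 enc [ 0.3825 -0.3265  0.0213] hull [ 0.3823 -0.3263  0.0203] mean [ 0.3813 -0.3225  0.033 ] zmax 0.05002178801820967
  coneTop 76 enc [ 0.3829 -0.3267  0.0158] hull [ 0.3824 -0.3267  0.0147] mean [ 0.3822 -0.3267  0.0416] zmax 0.05002178801820967
  large 328 enc [0.3699 0.3176 0.0295] hull [0.37   0.3172 0.0288] mean [0.3686 0.3113 0.0442] zmax 0.06924314322963365
  largeTop 135 enc [0.3705 0.3173 0.0202] hull [0.371 
[... 1440 characters left out ...]
ull [ 0.5552 -0.0232  0.0055] mean [ 0.5537 -0.0236  0.1158] zmax 0.1395388522178454
  jugrim 2195 enc [ 0.5286 -0.2706  0.0596] hull [ 0.5248 -0.2805  0.0545] mean [ 0.5267 -0.2643  0.0516] zmax 0.05864967531006726
  strainer 7211 enc [0.5182 0.1966 0.0589] hull [0.5181 0.1964 0.0581] mean [0.5163 0.1967 0.013 ] zmax 0.02199244911042625
  hub 333 enc [0.5174 0.1961 0.0122] hull [0.5176 0.1958 0.0117] mean [0.5168 0.1953 0.0291] zmax 0.03421975559869228
  large 3842 enc [0.3702 0.3158 0.0302] hull [0.3704 0.3153 0.0293] mean [0.3688 0.3012 0.041 ] zmax 0.0660284469523511
  largeTop 1313 enc [0.3705 0.315  0.0216] hull [0.3706 0.3155 0.0206] mean [0.3707 0.3075 0.0566] zmax 0.0660284469523511
```

Request:
play_rows --plan '[{"dx":-0.35,"dy":-1,"dz":0,"yaw":0,"jaw":0.6},{"dx":-0.35,"dy":-1,"dz":0,"yaw":0,"jaw":0.6},{"dx":-0.35,"dy":-1,"dz":0,"yaw":0,"jaw":0.6},{"dx":-0.35,"dy":-1,"dz":0,"yaw":0,"jaw":0.6},{"dx":-0.35,"dy":-1,"dz":0,"yaw":0,"jaw":0.6},{"dx":-0.35,"dy":-1,"dz":0,"yaw":0,"jaw":0.6},{"dx":-0.35,"dy":-1,"dz":0.2,"yaw":0,"jaw":0.6},{"dx":-0.35,"dy":-1,"dz":0.4,"yaw":0,"jaw":0.6},{"dx":-0.35,"dy":-1,"dz":0.7,"yaw":0,"jaw":0.6},{"dx":-0.35,"dy":-1,"dz":0.7,"yaw":0,"jaw":0.6}]'

```text
time_s: 3.4
ee_pos: [0.5258, -0.2638, 0.171]
tool_rot: [-0.001, 3.14, -0.001]
ft_force: [0.4, -0.1, -0.5]
grip_width: 0.0509
grip_force: 0.0
```

Request:
play_rows --plan '[{"dx":0,"dy":-0.4,"dz":0,"yaw":0,"jaw":0.6},{"dx":0,"dy":0,"dz":0,"yaw":0,"jaw":0.6},{"dx":0,"dy":0,"dz":0,"yaw":0,"jaw":0.6}]'

```text
time_s: 3.65
ee_pos: [0.5249, -0.2745, 0.1718]
tool_rot: [0.0, 3.141, 0.0]
ft_force: [-0.3, -0.3, 0.7]
grip_width: 0.0509
grip_force: 0.0
```

```bash
python3 wv.py w2 jug; python3 - <<'E'
from fit import *
z=np.load('w2.npz');P=cloud(z['d'],viewer.camera_info('wrist'),z['W'])
for l,x,y,r,z0,z1 in [('jugrim',.525,-.28,.062,.048,.062),('tube',.525,-.28,.022,.045,.06),('cone',.382,-.325,.035,.006,.06),('coneTop',.382,-.325,.035,.036,.06)]:
    Q=near(P,x,y,r,z0,z1)
    if len(Q)>12: print(l,len(Q),'enc',enc(Q),'hull',hullring(Q,(x,y)),'mean',Q.mean(0),Q[:,2].max())
E
```

```text
[ 0.5249 -0.274   0.1724] [-0.0012  3.1406 -0.0006] cam [ 0.4451 -0.2749  0.3148] [ 0.311  -0.0009 -0.9504]
x 0.3793553076058138 0.7856182364026727 y -0.6027509763930754 0.09051155240963776
jug 0.82 [ 0.5267 -0.2785  0.0194] (314, 183)
jugrim 3277 enc [ 0.5238 -0.2807  0.062 ] hull [ 0.5255 -0.2821  0.0548] mean [ 0.5291 -0.2817  0.0533] 0.057671727802985684
tube 584 enc [ 0.5251 -0.2821  0.0155] hull [ 0.5251 -0.2821  0.0152] mean [ 0.5247 -0.282   0.0513] 0.054459592944602675
cone 1428 enc [ 0.3871 -0.328   0.0207] hull [ 0.3836 -0.3286  0.0206] mean [ 0.3949 -0.3254  0.0315] 0.048878912618710024
coneTop 537 enc [ 0.3896 -0.3285  0.0146] hull [ 0.3852 -0.3288  0.0147] mean [ 0.3926 -0.3281  0.0408] 0.048878912618710024
```

View pics/w2.png

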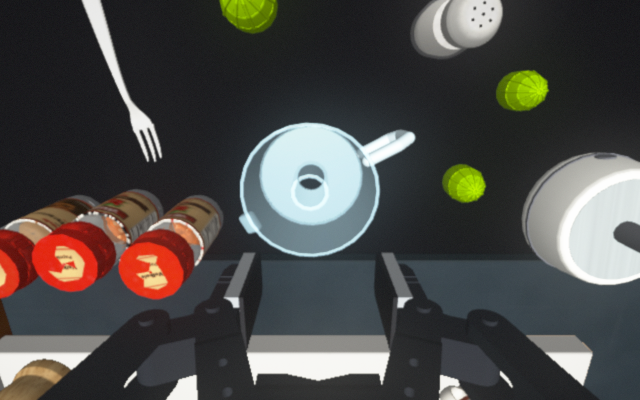

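The view shows the jug tube ring at (310,192), the handle going to (410,135), the nearest spice jar lid at (157,265), and the big lime cone at (248,10). I'll go down to grip the tube.

Request:
play_rows --plan '[{"dx":0,"dy":-0.27,"dz":0,"yaw":0,"jaw":0.6},{"dx":0,"dy":0,"dz":1,"yaw":0,"jaw":0.6},{"dx":0,"dy":0,"dz":1,"yaw":0,"jaw":0.6},{"dx":0,"dy":0,"dz":1,"yaw":0,"jaw":0.6},{"dx":0,"dy":0,"dz":0.9,"yaw":0,"jaw":0.6},{"dx":0,"dy":0,"dz":0.7,"yaw":0,"jaw":0.6},{"dx":0,"dy":0,"dz":0.45,"yaw":0,"jaw":0.6},{"dx":0,"dy":0,"dz":0,"yaw":0,"jaw":0.6},{"dx":0,"dy":0,"dz":0,"yaw":0,"jaw":0.6}]' --grip_force 30

```text
time_s: 4.5
ee_pos: [0.5249, -0.2833, 0.0204]
tool_rot: [-0.001, 3.141, -0.0]
ft_force: [0.1, -0.1, 0.0]
grip_width: 0.0513
grip_force: 0.0
```

Request:
play_rows --plan '[{"dx":0,"dy":0,"dz":0,"yaw":0,"jaw":0.2},{"dx":0,"dy":0,"dz":0,"yaw":0,"jaw":0.2},{"dx":0,"dy":0,"dz":0,"yaw":0,"jaw":0.2},{"dx":0,"dy":0,"dz":0,"yaw":0,"jaw":0.2},{"dx":0,"dy":0,"dz":0,"yaw":0,"jaw":0.2},{"dx":0,"dy":0,"dz":0,"yaw":0,"jaw":0.2}]'

```text
time_s: 5.0
ee_pos: [0.5253, -0.2838, 0.0216]
tool_rot: [0.0, 3.139, -0.003]
ft_force: [-1.0, 1.5, 7.0]
grip_width: 0.0312
grip_force: 29.6
```

Request:
play_rows --plan '[{"dx":0,"dy":0,"dz":-0.3,"yaw":0,"jaw":0.2},{"dx":0,"dy":0,"dz":-0.6,"yaw":0,"jaw":0.2},{"dx":0,"dy":0,"dz":-0.8,"yaw":0,"jaw":0.2},{"dx":0,"dy":0,"dz":-0.8,"yaw":0,"jaw":0.2},{"dx":0,"dy":0,"dz":-0.8,"yaw":0,"jaw":0.2},{"dx":0,"dy":0,"dz":-0.8,"yaw":0,"jaw":0.2},{"dx":0,"dy":0,"dz":-0.6,"yaw":0,"jaw":0.2},{"dx":0,"dy":0,"dz":-0.4,"yaw":0,"jaw":0.2},{"dx":0,"dy":0,"dz":-0.1,"yaw":0,"jaw":0.2},{"dx":0,"dy":0,"dz":0,"yaw":0,"jaw":0.2}]'

```text
time_s: 5.83
ee_pos: [0.5247, -0.2836, 0.1769]
tool_rot: [0.0, 3.14, -0.002]
ft_force: [0.9, -0.2, -3.5]
grip_width: 0.0308
grip_force: 30.2
```

Request:
play_rows --plan '[{"dx":-0.1,"dy":0.3,"dz":0,"yaw":0,"jaw":0.2},{"dx":-0.1,"dy":0.7,"dz":0,"yaw":0,"jaw":0.2},{"dx":-0.1,"dy":1,"dz":0,"yaw":0,"jaw":0.2},{"dx":-0.1,"dy":1,"dz":0,"yaw":0,"jaw":0.2},{"dx":-0.1,"dy":1,"dz":0,"yaw":0,"jaw":0.2},{"dx":-0.1,"dy":1,"dz":0,"yaw":0,"jaw":0.2},{"dx":-0.1,"dy":1,"dz":0,"yaw":0,"jaw":0.2},{"dx":-0.1,"dy":1,"dz":0,"yaw":0,"jaw":0.2},{"dx":-0.1,"dy":0.8,"dz":0,"yaw":0,"jaw":0.2},{"dx":-0.1,"dy":0.5,"dz":0,"yaw":0,"jaw":0.2}]'

```text
time_s: 6.67
ee_pos: [0.5539, -0.0311, 0.1747]
tool_rot: [0.003, -3.139, -0.002]
ft_force: [0.2, -0.5, -2.7]
grip_width: 0.0306
grip_force: 30.2
```

Request:
play_rows --plan '[{"dx":0,"dy":0.3,"dz":0,"yaw":0,"jaw":0.2},{"dx":0,"dy":0,"dz":0,"yaw":0,"jaw":0.2},{"dx":0,"dy":0,"dz":0,"yaw":0,"jaw":0.2}]'

```text
time_s: 6.92
ee_pos: [0.5543, -0.0255, 0.1752]
tool_rot: [0.001, -3.14, 0.0]
ft_force: [0.0, -0.3, -2.5]
grip_width: 0.0308
grip_force: 30.3
```

```bash
python3 wv.py w3 jug; python3 - <<'E'
from fit import *
z=np.load('w3.npz');P=cloud(z['d'],viewer.camera_info('wrist'),z['W'])
for l,x,y,r,z0,z1 in [('rim',.556,-.025,.065,.198,.212),('tube',.556,-.025,.022,.19,.22),('deck',.557,-.023,.065,.05,.062),('spindle',.557,-.023,.02,.09,.145)]:
    Q=near(P,x,y,r,z0,z1)
    if len(Q)>12: print(l,len(Q),'enc',enc(Q),'hull',hullring(Q,(x,y)),'mean',Q.mean(0),Q[:,2].max())
E
```

```text
[ 0.5545 -0.0261  0.1754] [-0.0008 -3.1407  0.0002] cam [ 0.4748 -0.0258  0.3183] [ 0.3095 -0.001  -0.9509]
x 0.4076146702580702 0.8188527394139691 y -0.3568182768772313 0.33691621362844926
jug 0.83 [ 0.5395 -0.0217  0.1805] (327, 242)
rim 11616 enc [ 0.5536 -0.0206  0.0601] hull [ 0.5545 -0.0252  0.0552] mean [ 0.5349 -0.0219  0.2057] 0.21196537269329024
tube 6314 enc [ 0.5544 -0.0253  0.0214] hull [ 0.5516 -0.0252  0.0194] mean [ 0.5525 -0.0255  0.2033] 0.2199093172812957
deck 2449 enc [ 0.5383 -0.0263  0.0479] hull [ 0.5567 -0.0266  0.0513] mean [ 0.5194 -0.0264  0.0549] 0.05788617345132646
```

View pics/w3.png

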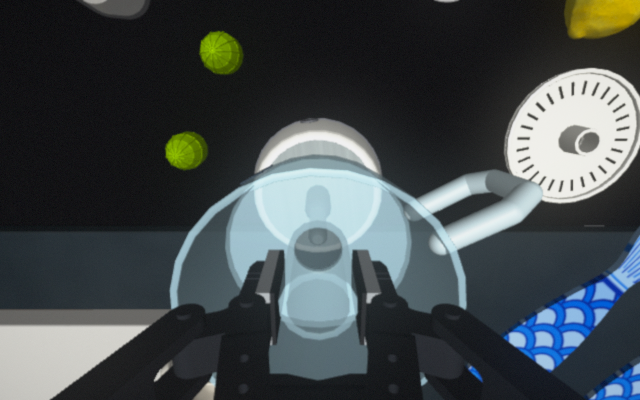

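The picture shows the spindle at (317,200–240), in line with the tube bottom at (318,245), and the jug level. I'll shift 1.5 mm in x and lower it.

Request:
play_rows --plan '[{"dx":-0.05,"dy":0,"dz":0,"yaw":0,"jaw":0.2},{"dx":0,"dy":0,"dz":0.4,"yaw":0,"jaw":0.2},{"dx":0,"dy":0,"dz":0.5,"yaw":0,"jaw":0.2},{"dx":0,"dy":0,"dz":0.5,"yaw":0,"jaw":0.2},{"dx":0,"dy":0,"dz":0.5,"yaw":0,"jaw":0.2},{"dx":0,"dy":0,"dz":0.3,"yaw":0,"jaw":0.2},{"dx":0,"dy":0,"dz":0.2,"yaw":0,"jaw":0.2},{"dx":0,"dy":0,"dz":0,"yaw":0,"jaw":0.2}]'

```text
time_s: 7.68
ee_pos: [0.5559, -0.0258, 0.1029]
tool_rot: [-0.001, -3.14, -0.001]
ft_force: [-0.1, 0.3, -3.1]
grip_width: 0.0304
grip_force: 30.2
```

Request:
play_rows --plan '[{"dx":0,"dy":0,"dz":0.2,"yaw":0,"jaw":0.2},{"dx":0,"dy":0,"dz":0.2,"yaw":0,"jaw":0.2},{"dx":0,"dy":0,"dz":0.2,"yaw":0,"jaw":0.2},{"dx":0,"dy":0,"dz":0.15,"yaw":0,"jaw":0.2},{"dx":0,"dy":0,"dz":0,"yaw":0,"jaw":0.2},{"dx":0,"dy":0,"dz":0,"yaw":0,"jaw":0.2}]'

```text
time_s: 8.18
ee_pos: [0.5561, -0.0254, 0.0811]
tool_rot: [-0.0, -3.141, -0.0]
ft_force: [0.2, 0.1, -3.2]
grip_width: 0.0307
grip_force: 30.2
```

Request:
play_rows --plan '[{"dx":0,"dy":0,"dz":0.1,"yaw":0,"jaw":0.2},{"dx":0,"dy":0,"dz":0.1,"yaw":0,"jaw":0.2},{"dx":0,"dy":0,"dz":0,"yaw":0,"jaw":0.2},{"dx":0,"dy":0,"dz":0,"yaw":0,"jaw":0.2}]'

```text
time_s: 8.52
ee_pos: [0.5565, -0.0256, 0.0766]
tool_rot: [-0.0, 3.14, -0.001]
ft_force: [-3.5, -0.1, 8.1]
grip_width: 0.031
grip_force: 31.1
```

Request:
play_rows --plan '[{"dx":0,"dy":0,"dz":0,"yaw":0,"jaw":0.6},{"dx":0,"dy":0,"dz":0,"yaw":0,"jaw":0.6},{"dx":0,"dy":0,"dz":0,"yaw":0,"jaw":0.6},{"dx":0,"dy":0,"dz":0,"yaw":0,"jaw":0.6},{"dx":0,"dy":0,"dz":-0.3,"yaw":0,"jaw":0.6},{"dx":0,"dy":0,"dz":-0.7,"yaw":0,"jaw":0.6},{"dx":0,"dy":0,"dz":-1,"yaw":0,"jaw":0.6},{"dx":0,"dy":0,"dz":-1,"yaw":0,"jaw":0.6},{"dx":0,"dy":0.3,"dz":-0.9,"yaw":0,"jaw":0.6},{"dx":0.1,"dy":1,"dz":-0.4,"yaw":0,"jaw":0.6}]'

```text
time_s: 9.35
ee_pos: [0.5548, 0.0112, 0.2086]
tool_rot: [0.006, 3.135, -0.003]
ft_force: [1.3, 0.1, 0.2]
grip_width: 0.0514
grip_force: 0.0
```

Request:
play_rows --plan '[{"dx":0.2,"dy":1,"dz":0,"yaw":0,"jaw":0.6},{"dx":0.2,"dy":1,"dz":0,"yaw":0,"jaw":0.6},{"dx":0.2,"dy":1,"dz":0,"yaw":0,"jaw":0.6},{"dx":0.2,"dy":1,"dz":0,"yaw":0,"jaw":0.6},{"dx":0.2,"dy":1,"dz":0,"yaw":0,"jaw":0.6},{"dx":0.2,"dy":0.8,"dz":0.3,"yaw":0,"jaw":0.6},{"dx":0,"dy":0.3,"dz":0.5,"yaw":0,"jaw":0.6},{"dx":0,"dy":0,"dz":0.3,"yaw":0,"jaw":0.6},{"dx":0,"dy":0,"dz":0,"yaw":0,"jaw":0.6}]'

```text
time_s: 10.1
ee_pos: [0.5164, 0.1964, 0.1699]
tool_rot: [0.001, -3.138, 0.001]
ft_force: [0.3, -0.3, 0.2]
grip_width: 0.0514
grip_force: 0.0
```

```bash
python3 wv.py w4 strainer; python3 - <<'E'
from fit import *
z=np.load('w4.npz');P=cloud(z['d'],viewer.camera_info('wrist'),z['W'])
for l,x,y,r,z0,z1 in [('rim',.556,-.025,.062,.104,.118),('tube',.556,-.025,.022,.1,.112),('strainer',.517,.197,.065,.006,.022),('hub',.517,.197,.02,.026,.04)]:
    Q=near(P,x,y,r,z0,z1)
    if len(Q)>12: print(l,len(Q),'enc',enc(Q),'hull',hullring(Q,(x,y)),'mean',Q.mean(0),np.percentile(Q[:,2],[50,99]))
E
```

```text
[0.517  0.1959 0.171 ] [-0.0005 -3.14    0.0008] cam [0.4371 0.1961 0.3131] [ 0.3076 -0.0015 -0.9515]
x 0.1872484384001608 1.6181437002174939 y -0.13463636570126505 1.4441497885661834
strainer 0.64 [0.5133 0.194  0.0197] (316, 178)
rim 2387 enc [ 0.5597 -0.0129  0.0543] hull [ 0.5561 -0.0248  0.0541] mean [0.5556 0.0084 0.1083] [0.1084 0.1118]
tube 554 enc [ 0.5565 -0.0203  0.0147] hull [ 0.5561 -0.023   0.0138] mean [ 0.556  -0.0143  0.1047] [0.1048 0.1089]
strainer 12398 enc [0.5185 0.197  0.0585] hull [0.5183 0.1967 0.058 ] mean [0.5163 0.1967 0.013 ] [0.0126 0.0174]
hub 325 enc [0.5179 0.1968 0.0116] hull [0.5179 0.1967 0.0113] mean [0.5172 0.1966 0.0313] [0.0319 0.0338]
```

View pics/w4.png

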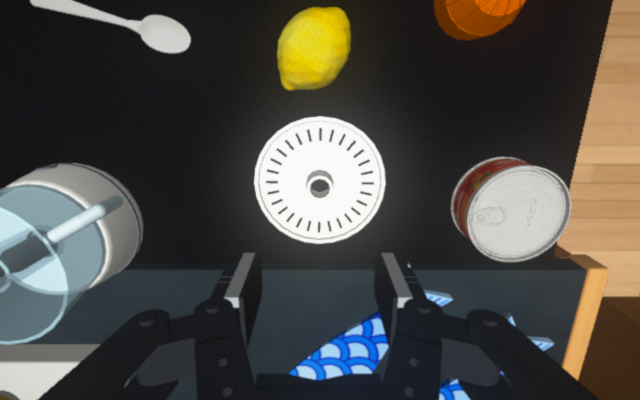

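The jug is seated: its rim is at z ≈ 0.109 and it is centred on the base. The picture shows the strainer hub at (319,184), the lemon at (315,48) and the jug at the left edge. I'll grip the hub.

Request:
play_rows --plan '[{"dx":-0.04,"dy":0.02,"dz":0.6,"yaw":0,"jaw":0.5},{"dx":0,"dy":0,"dz":1,"yaw":0,"jaw":0.5},{"dx":0,"dy":0,"dz":1,"yaw":0,"jaw":0.5},{"dx":0,"dy":0,"dz":1,"yaw":0,"jaw":0.5},{"dx":0,"dy":0,"dz":0.8,"yaw":0,"jaw":0.5},{"dx":0,"dy":0,"dz":0.5,"yaw":0,"jaw":0.5},{"dx":0,"dy":0,"dz":0.2,"yaw":0,"jaw":0.5},{"dx":0,"dy":0,"dz":0,"yaw":0,"jaw":0.5},{"dx":0,"dy":0,"dz":0,"yaw":0,"jaw":0.5}]'

```text
time_s: 10.95
ee_pos: [0.5193, 0.1967, 0.0194]
tool_rot: [0.002, 3.14, 0.0]
ft_force: [-0.1, 0.5, 0.4]
grip_width: 0.0428
grip_force: 0.0
```

Request:
play_rows --plan '[{"dx":0,"dy":0,"dz":0,"yaw":0,"jaw":0.1},{"dx":0,"dy":0,"dz":0,"yaw":0,"jaw":0.1},{"dx":0,"dy":0,"dz":0,"yaw":0,"jaw":0.1},{"dx":0,"dy":0,"dz":0,"yaw":0,"jaw":0.1},{"dx":0,"dy":0,"dz":0,"yaw":0,"jaw":0.1},{"dx":0,"dy":0,"dz":0,"yaw":0,"jaw":0.1}]'

```text
time_s: 11.45
ee_pos: [0.5193, 0.197, 0.0198]
tool_rot: [-0.0, 3.139, 0.0]
ft_force: [-0.3, -1.5, 5.4]
grip_width: 0.0224
grip_force: 29.2
```

Request:
play_rows --plan '[{"dx":0,"dy":0,"dz":-0.2,"yaw":0,"jaw":0.1},{"dx":0,"dy":0,"dz":-0.5,"yaw":0,"jaw":0.1},{"dx":0,"dy":0,"dz":-0.8,"yaw":0,"jaw":0.1},{"dx":0,"dy":0,"dz":-0.9,"yaw":0,"jaw":0.1},{"dx":0,"dy":0,"dz":-0.9,"yaw":0,"jaw":0.1},{"dx":0,"dy":0,"dz":-0.8,"yaw":0,"jaw":0.1},{"dx":0,"dy":0,"dz":-0.6,"yaw":0,"jaw":0.1},{"dx":0,"dy":0,"dz":-0.4,"yaw":0,"jaw":0.1},{"dx":0,"dy":0,"dz":-0.1,"yaw":0,"jaw":0.1},{"dx":0,"dy":0,"dz":0,"yaw":0,"jaw":0.1}]'

```text
time_s: 12.28
ee_pos: [0.5185, 0.1972, 0.1754]
tool_rot: [0.0, 3.14, 0.001]
ft_force: [-0.6, 0.0, -2.1]
grip_width: 0.0222
grip_force: 29.4
```

Request:
play_rows --plan '[{"dx":-0.07,"dy":-0.3,"dz":0,"yaw":0,"jaw":0.1},{"dx":-0.2,"dy":-0.7,"dz":0,"yaw":0,"jaw":0.1},{"dx":-0.2,"dy":-1,"dz":0,"yaw":0,"jaw":0.1},{"dx":-0.2,"dy":-1,"dz":0,"yaw":0,"jaw":0.1},{"dx":-0.2,"dy":-1,"dz":0,"yaw":0,"jaw":0.1},{"dx":-0.2,"dy":-1,"dz":0,"yaw":0,"jaw":0.1},{"dx":-0.2,"dy":-1,"dz":0,"yaw":0,"jaw":0.1},{"dx":0,"dy":-0.8,"dz":0,"yaw":0,"jaw":0.1},{"dx":0,"dy":-0.6,"dz":0,"yaw":0,"jaw":0.1},{"dx":0,"dy":0,"dz":0,"yaw":0,"jaw":0.1}]'

```text
time_s: 13.12
ee_pos: [0.5561, -0.0285, 0.173]
tool_rot: [-0.006, -3.139, 0.0]
ft_force: [0.6, -0.1, -0.9]
grip_width: 0.0218
grip_force: 29.5
```

```bash
python3 wv.py w5; python3 - <<'E'
from fit import *
z=np.load('w5.npz');P=cloud(z['d'],viewer.camera_info('wrist'),z['W'])
Q=near(P,.556,-.025,.075,.15,.178);print('str',len(Q),hullring(Q,(.556,-.025)),enc(Q))
A=Q[Q[:,2]<.172];co=np.linalg.lstsq(np.c_[A[:,:2],np.ones(len(A))],A[:,2],rcond=None)[0];print('plane',co)
Q=near(P,.556,-.025,.062,.104,.118);print('rim',len(Q),ring(cv2.convexHull(Q[:,:2].astype(np.float32))[:,0],(.556,-.025),.055))
E
```

```text
[ 0.556  -0.0267  0.1731] [-0.0048 -3.1394 -0.0007] cam [ 0.4767 -0.0285  0.3162] [ 0.3085 -0.0025 -0.9512]
x 0.40908957567868354 0.8171206293474571 y -0.35920537935844027 0.32967983141580853
str 32484 [ 0.555  -0.0291  0.0581] [ 0.5554 -0.0292  0.0587]
plane [-0.0057 -0.003   0.1691]
rim 391 [ 0.5559 -0.0183  0.05  ]
```

View pics/w5.png

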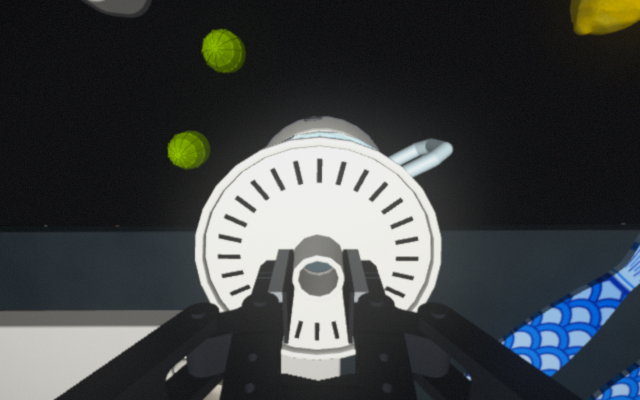

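The picture shows the strainer level in the grip with the hub bore at (319,277), just above the spindle. I'll let it settle, then do a fine alignment.

Request:
play_rows --plan '[{"dx":0,"dy":0,"dz":0,"yaw":0,"jaw":0.1},{"dx":0,"dy":0,"dz":0,"yaw":0,"jaw":0.1}]'

```text
time_s: 13.33
ee_pos: [0.5562, -0.0242, 0.1739]
tool_rot: [0.001, -3.141, -0.001]
ft_force: [1.0, -0.2, 0.3]
grip_width: 0.0221
grip_force: 29.5
```

Request:
play_rows --plan '[{"dx":-0.03,"dy":-0.03,"dz":0.1,"yaw":0,"jaw":0.1},{"dx":0,"dy":0,"dz":0.3,"yaw":0,"jaw":0.1},{"dx":0,"dy":0,"dz":0.4,"yaw":0,"jaw":0.1},{"dx":0,"dy":0,"dz":0.3,"yaw":0,"jaw":0.1},{"dx":0,"dy":0,"dz":0.2,"yaw":0,"jaw":0.1},{"dx":0,"dy":0,"dz":0.15,"yaw":0,"jaw":0.1},{"dx":0,"dy":0,"dz":0.1,"yaw":0,"jaw":0.1},{"dx":0,"dy":0,"dz":0,"yaw":0,"jaw":0.1},{"dx":0,"dy":0,"dz":0,"yaw":0,"jaw":0.1}]'

```text
time_s: 14.08
ee_pos: [0.5575, -0.0258, 0.128]
tool_rot: [0.0, 3.141, -0.0]
ft_force: [-0.3, -0.3, -1.3]
grip_width: 0.0222
grip_force: 29.5
```

Request:
play_rows --plan '[{"dx":0,"dy":0,"dz":0.1,"yaw":0,"jaw":0.1},{"dx":0,"dy":0,"dz":0.1,"yaw":0,"jaw":0.1},{"dx":0,"dy":0,"dz":0,"yaw":0,"jaw":0.1},{"dx":0,"dy":0,"dz":0,"yaw":0,"jaw":0.1}]'

```text
time_s: 14.42
ee_pos: [0.5576, -0.0259, 0.122]
tool_rot: [0.0, 3.141, -0.0]
ft_force: [2.2, 0.2, 0.8]
grip_width: 0.0224
grip_force: 29.6
```

Request:
play_rows --plan '[{"dx":0,"dy":0,"dz":0.06,"yaw":0,"jaw":0.1},{"dx":0,"dy":0,"dz":0,"yaw":0,"jaw":0.1},{"dx":0,"dy":0,"dz":0,"yaw":0,"jaw":0.45},{"dx":0,"dy":0,"dz":0,"yaw":0,"jaw":0.45},{"dx":0,"dy":0,"dz":0,"yaw":0,"jaw":0.45},{"dx":0,"dy":0,"dz":0,"yaw":0,"jaw":0.45},{"dx":0,"dy":0,"dz":-0.3,"yaw":0,"jaw":0.45},{"dx":0,"dy":0,"dz":-0.8,"yaw":0,"jaw":0.5},{"dx":0,"dy":-0.3,"dz":-1,"yaw":0,"jaw":0.6},{"dx":0.5,"dy":-1,"dz":-1,"yaw":0,"jaw":0.75}]'

```text
time_s: 15.25
ee_pos: [0.5444, -0.0608, 0.2125]
tool_rot: [-0.005, 3.141, 0.001]
ft_force: [1.2, -0.6, 0.2]
grip_width: 0.0619
grip_force: 0.0
```

Request:
play_rows --plan '[{"dx":0.5,"dy":-1,"dz":0,"yaw":0,"jaw":0.75},{"dx":0.5,"dy":-1,"dz":0,"yaw":0,"jaw":0.75},{"dx":0,"dy":0,"dz":0,"yaw":0,"jaw":0.75},{"dx":0,"dy":0,"dz":0,"yaw":0,"jaw":0.75}]'

```text
time_s: 15.58
ee_pos: [0.5131, -0.1237, 0.2115]
tool_rot: [0.005, 3.141, -0.0]
ft_force: [0.1, -0.1, 0.1]
grip_width: 0.0638
grip_force: 0.0
```

```bash
python3 wv.py w6; python3 - <<'E'
from fit import *
z=np.load('w6.npz');P=cloud(z['d'],viewer.camera_info('wrist'),z['W'])
for l,x,y,r,z0,z1 in [('str',.556,-.025,.065,.108,.122),('hub',.556,-.025,.02,.129,.136),('spin',.556,-.025,.02,.1365,.15),('jugrim',.556,-.025,.07,.09,.108),('cone',.383,-.327,.035,.006,.06),('coneTop',.383,-.327,.035,.036,.06),('salt',.405,-.178,.04,.03,.1)]:
    Q=near(P,x,y,r,z0,z1)
    if len(Q)>12: print(l,len(Q),'enc',enc(Q),'hull',hullring(Q,(x,y)),'mean',Q.mean(0),np.percentile(Q[:,2],[50,99]))
A=near(P,.556,-.025,.048,.108,.122);co=np.linalg.lstsq(np.c_[A[:,:2],np.ones(len(A))],A[:,2],rcond=None)[0];print('plane',co,np.median(A[:,2]))
E
```

```text
[ 0.5134 -0.1227  0.2112] [0.0021 3.1412 0.0002] cam [ 0.4333 -0.1238  0.3544] [ 0.3112 -0.0021 -0.9504]
x 0.3587217123326517 0.8193696276902404 y -0.4997720704010282 0.2847906971489951
str 12986 enc [ 0.5556 -0.0236  0.0614] hull [ 0.5564 -0.0267  0.0582] mean [ 0.5455 -0.0224  0.115 ] [0.1145 0.1194]
hub 648 enc [ 0.5566 -0.027   0.012 ] hull [ 0.5561 -0.027   0.0115] mean [ 0.5551 -0.0278  0.1332] [0.1337 0.1359]
spin 100 enc [ 0.557  -0.027   0.0044] hull [ 0.5562 -0.0275  0.0043] mean [ 0.5564 -0.0274  0.138 ] [0.138  0.1393]
jugrim 579 enc [ 0.5547 -0.0227  0.0674] hull [ 0.5679 -0.0159  0.0683] mean [ 0.5291 -0.034   0.1   ] [0.1001 0.1078]
cone 2660 enc [ 0.3835 -0.328   0.0213] hull [ 0.3838 -0.3264  0.0198] mean [ 0.3851 -0.3199  0.0325] [0.0344 0.0493]
coneTop 1202 enc [ 0.3831 -0.3278  0.0168] hull [ 0.3833 -0.3281  0.0162] mean [ 0.3839 -0.3248  0.0427] [0.0426 0.0496]
salt 2558 enc [ 0.4039 -0.1795  0.0216] hull [ 0.4048 -0.1785  0.0199] mean [ 0.4064 -0.1751  0.0751] [0.0838 0.09  ]
plane [ 0.0026 -0.0029  0.113 ] 0.11440184252268959
```

View pics/w6.png

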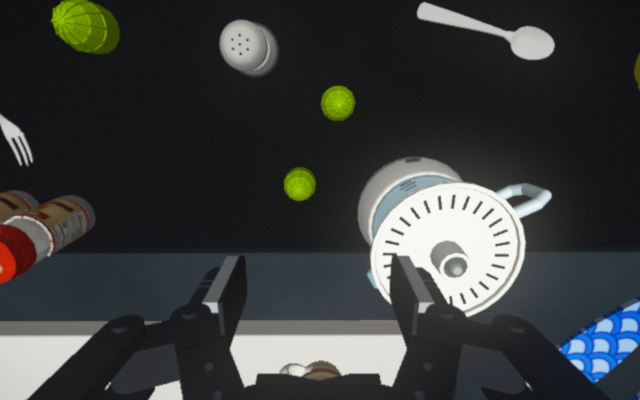

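The strainer is home: its floor is at z 0.1144, it is level and the hub is at (0.556,-0.027). In the picture the spindle tip shows at (455,265) through the hub, and the big lime cone is at (87,25). I'll go to the cone.

Request:
play_rows --plan '[{"dx":0.6,"dy":-1,"dz":0,"yaw":0,"jaw":0.75},{"dx":0.7,"dy":-1,"dz":0,"yaw":0,"jaw":0.75},{"dx":0.7,"dy":-1,"dz":0,"yaw":0,"jaw":0.75},{"dx":0.7,"dy":-1,"dz":0,"yaw":0,"jaw":0.75},{"dx":0.7,"dy":-1,"dz":0.2,"yaw":0,"jaw":0.75},{"dx":0.7,"dy":-1,"dz":0.5,"yaw":0,"jaw":0.75},{"dx":0.23,"dy":-0.75,"dz":0.6,"yaw":0,"jaw":0.75},{"dx":0,"dy":0,"dz":0.2,"yaw":0,"jaw":0.75},{"dx":0,"dy":0,"dz":0,"yaw":0,"jaw":0.75},{"dx":0,"dy":0,"dz":0,"yaw":0,"jaw":0.75}]'

```text
time_s: 16.47
ee_pos: [0.3844, -0.324, 0.1659]
tool_rot: [0.002, -3.141, -0.001]
ft_force: [0.1, -0.2, -0.4]
grip_width: 0.0642
grip_force: 0.0
```

```bash
python3 wv.py w7 small_cone; python3 - <<'E'
from fit import *
z=np.load('w7.npz');P=cloud(z['d'],viewer.camera_info('wrist'),z['W'])
for l,x,y,r,z0,z1 in [('cone',.383,-.327,.035,.006,.06),('coneTop',.383,-.327,.035,.036,.06),('coneTip',.383,-.327,.035,.045,.06)]:
    Q=near(P,x,y,r,z0,z1)
    if len(Q)>12: print(l,len(Q),'enc',enc(Q),'hull',hullring(Q,(x,y)),'mean',Q.mean(0),np.percentile(Q[:,2],[50,99]))
E
```

```text
[ 0.3846 -0.324   0.1664] [-0.0029  3.1411 -0.0004] cam [ 0.3047 -0.3245  0.3089] [ 0.3105  0.     -0.9506]
x 0.05929543639876919 0.6382261624020127 y -0.6046877903450445 0.7475442685591733
small_cone 0.79 [ 0.4393 -0.1143  0.0255] (552, 244)
small_cone 0.71 [ 0.3777 -0.3325  0.0341] (308, 179)
small_cone 0.68 [ 0.5162 -0.1532  0.016 ] (490, 310)
cone 1916 enc [ 0.3827 -0.3287  0.0214] hull [ 0.3822 -0.3288  0.0207] mean [ 0.3774 -0.3286  0.0356] [0.0376 0.0492]
coneTop 1060 enc [ 0.3825 -0.3286  0.0163] hull [ 0.3825 -0.3286  0.0157] mean [ 0.3808 -0.3287  0.0427] [0.0427 0.0494]
coneTip 356 enc [ 0.3824 -0.3288  0.0101] hull [ 0.3825 -0.3287  0.0094] mean [ 0.3823 -0.3288  0.0471] [0.047  0.0498]
```

Request:
play_rows --plan '[{"dx":0.07,"dy":-0.15,"dz":0.4,"yaw":0,"jaw":0.75},{"dx":0,"dy":0,"dz":1,"yaw":0,"jaw":0.75},{"dx":0,"dy":0,"dz":1,"yaw":0,"jaw":0.75},{"dx":0,"dy":0,"dz":1,"yaw":0,"jaw":0.75},{"dx":0,"dy":0,"dz":0.9,"yaw":0,"jaw":0.75},{"dx":0,"dy":0,"dz":0.6,"yaw":0,"jaw":0.75},{"dx":0,"dy":0,"dz":0.4,"yaw":0,"jaw":0.75},{"dx":0,"dy":0,"dz":0.1,"yaw":0,"jaw":0.75},{"dx":0,"dy":0,"dz":0,"yaw":0,"jaw":0.75},{"dx":0,"dy":0,"dz":0,"yaw":0,"jaw":0.75}]'

```text
time_s: 17.4
ee_pos: [0.3822, -0.3296, 0.0048]
tool_rot: [-0.001, 3.141, -0.002]
ft_force: [-0.0, 0.2, -0.0]
grip_width: 0.0636
grip_force: 0.0
```

Request:
play_rows --plan '[{"dx":0,"dy":0,"dz":0,"yaw":0,"jaw":0.35},{"dx":0,"dy":0,"dz":0,"yaw":0,"jaw":0.35},{"dx":0,"dy":0,"dz":0,"yaw":0,"jaw":0.35},{"dx":0,"dy":0,"dz":0,"yaw":0,"jaw":0.35},{"dx":0,"dy":0,"dz":0,"yaw":0,"jaw":0.35},{"dx":0,"dy":0,"dz":0,"yaw":0,"jaw":0.35}]'

```text
time_s: 17.9
ee_pos: [0.3819, -0.3299, 0.0051]
tool_rot: [0.0, 3.14, -0.003]
ft_force: [0.4, 1.8, 7.2]
grip_width: 0.0403
grip_force: 29.7
```

Request:
play_rows --plan '[{"dx":0,"dy":0,"dz":-0.2,"yaw":0,"jaw":0.35},{"dx":0,"dy":0,"dz":-0.6,"yaw":0,"jaw":0.35},{"dx":0,"dy":0,"dz":-1,"yaw":0,"jaw":0.35},{"dx":0,"dy":0,"dz":-1,"yaw":0,"jaw":0.35},{"dx":0,"dy":0,"dz":-1,"yaw":0,"jaw":0.35},{"dx":0,"dy":0,"dz":-1,"yaw":0,"jaw":0.35},{"dx":-0.1,"dy":0.2,"dz":-0.7,"yaw":0,"jaw":0.35},{"dx":-0.3,"dy":0.6,"dz":-0.3,"yaw":0,"jaw":0.35},{"dx":-0.5,"dy":0.9,"dz":0,"yaw":0,"jaw":0.35},{"dx":-0.6,"dy":1,"dz":0,"yaw":0,"jaw":0.35}]'

```text
time_s: 18.73
ee_pos: [0.4265, -0.2484, 0.1793]
tool_rot: [0.004, 3.14, -0.003]
ft_force: [-0.5, -0.5, -0.8]
grip_width: 0.0403
grip_force: 30.7
```

Request:
play_rows --plan '[{"dx":-0.6,"dy":1,"dz":0,"yaw":0,"jaw":0.35},{"dx":-0.6,"dy":1,"dz":0,"yaw":0,"jaw":0.35},{"dx":-0.6,"dy":1,"dz":0,"yaw":0,"jaw":0.35},{"dx":-0.6,"dy":1,"dz":0,"yaw":0,"jaw":0.35},{"dx":-0.6,"dy":1,"dz":0,"yaw":0,"jaw":0.35},{"dx":-0.6,"dy":1,"dz":0,"yaw":0,"jaw":0.35},{"dx":-0.6,"dy":0.8,"dz":0,"yaw":0,"jaw":0.35},{"dx":-0.5,"dy":0.4,"dz":0,"yaw":0,"jaw":0.35},{"dx":0,"dy":0,"dz":0,"yaw":0,"jaw":0.35},{"dx":0,"dy":0,"dz":0,"yaw":0,"jaw":0.35}]'

```text
time_s: 19.57
ee_pos: [0.5675, -0.032, 0.178]
tool_rot: [0.002, -3.142, 0.0]
ft_force: [-0.7, -0.5, -0.5]
grip_width: 0.0404
grip_force: 30.6
```

```bash
cat > m.py <<'E'
import sys
from fit import *
z=np.load(sys.argv[1]+'.npz');P=cloud(z['d'],viewer.camera_info('wrist'),z['W'])
for a in sys.argv[2:]:
    l,x,y,r,z0,z1=a.split(',');x,y,r,z0,z1=map(float,(x,y,r,z0,z1))
    Q=near(P,x,y,r,z0,z1)
    if len(Q)>12: print(l,len(Q),'enc',enc(Q),'hull',hullring(Q,(x,y)),'mean',Q.mean(0),np.percentile(Q[:,2],[50,99]))
E
python3 wv.py w8; python3 m.py w8 str,.556,-.025,.063,.108,.122 hub,.556,-.025,.02,.129,.139 coneTip,.556,-.027,.02,.214,.24 coneTop,.556,-.027,.02,.205,.24
```

```text
[ 0.567  -0.0327  0.178 ] [ 0.0003 -3.1413  0.0004] cam [ 0.4878 -0.0324  0.321 ] [ 0.3106 -0.0008 -0.9505]
x 0.4202605028109054 0.8341483733807715 y -0.3632348458244628 0.3329508633727346
str 20241 enc [ 0.5537 -0.0246  0.0615] hull [ 0.5564 -0.0265  0.0579] mean [ 0.5434 -0.0257  0.115 ] [0.1146 0.1193]
hub 924 enc [ 0.5562 -0.0266  0.0118] hull [ 0.556  -0.0266  0.0113] mean [ 0.555  -0.0265  0.1342] [0.1343 0.1388]
coneTip 3620 enc [ 0.5599 -0.0257  0.0195] hull [ 0.5594 -0.0254  0.0172] mean [ 0.5626 -0.0259  0.2203] [0.2189 0.2376]
coneTop 6246 enc [ 0.5576 -0.0268  0.0199] hull [ 0.5572 -0.0269  0.0192] mean [ 0.5607 -0.0269  0.2159] [0.2154 0.2373]
```

View pics/w8.png

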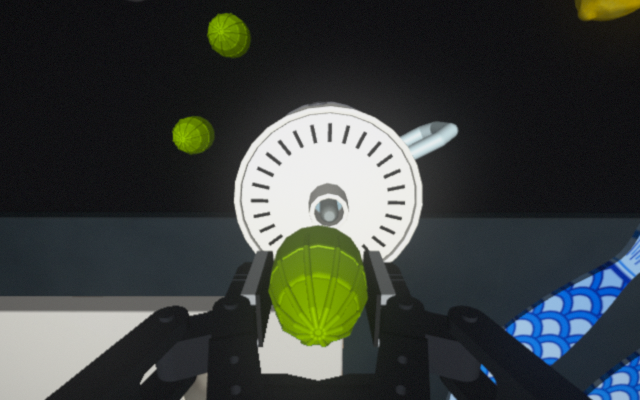

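The cone sits upright in the grip with its tip at (317,335), and the strainer hub is at (329,208). I'll measure the held cone about the actual TCP.

```bash
python3 m.py w8 tip,.567,-.033,.016,.216,.24 top,.567,-.033,.018,.208,.24 tiptip,.567,-.033,.016,.2195,.24
```

```text
tip 2143 enc [ 0.5677 -0.0324  0.0115] hull [ 0.5676 -0.0325  0.0111] mean [ 0.566  -0.0326  0.2193] [0.2193 0.2226]
top 4791 enc [ 0.5675 -0.0328  0.0172] hull [ 0.5679 -0.0324  0.0164] mean [ 0.5634 -0.0326  0.2153] [0.2152 0.2224]
tiptip 965 enc [ 0.5679 -0.0325  0.0087] hull [ 0.5679 -0.0326  0.0083] mean [ 0.5674 -0.0326  0.2209] [0.2209 0.2228]
```

Request:
play_rows --plan '[{"dx":0.2,"dy":0.1,"dz":0,"yaw":0,"jaw":0.35},{"dx":0.19,"dy":0.1,"dz":0,"yaw":0,"jaw":0.35},{"dx":0,"dy":0,"dz":0,"yaw":0,"jaw":0.35},{"dx":0,"dy":0,"dz":0,"yaw":0,"jaw":0.35},{"dx":0,"dy":0,"dz":0.4,"yaw":0,"jaw":0.35},{"dx":0,"dy":0,"dz":0.4,"yaw":0,"jaw":0.35},{"dx":0,"dy":0,"dz":0.2,"yaw":0,"jaw":0.35},{"dx":0,"dy":0,"dz":0,"yaw":0,"jaw":0.35},{"dx":0,"dy":0,"dz":0,"yaw":0,"jaw":0.35}]'

```text
time_s: 20.37
ee_pos: [0.5558, -0.0268, 0.148]
tool_rot: [-0.001, -3.141, -0.0]
ft_force: [-0.5, 0.1, -0.5]
grip_width: 0.0402
grip_force: 30.6
```

Request:
play_rows --plan '[{"dx":0.01,"dy":0,"dz":0.2,"yaw":0,"jaw":0.35},{"dx":0,"dy":0,"dz":0.2,"yaw":0,"jaw":0.35},{"dx":0,"dy":0,"dz":0.2,"yaw":0,"jaw":0.35},{"dx":0,"dy":0,"dz":0.2,"yaw":0,"jaw":0.35},{"dx":0,"dy":0,"dz":0,"yaw":0,"jaw":0.35},{"dx":0,"dy":0,"dz":0,"yaw":0,"jaw":0.35}]'

```text
time_s: 20.87
ee_pos: [0.5553, -0.0265, 0.1234]
tool_rot: [-0.0, -3.141, -0.0]
ft_force: [-0.7, 0.3, -0.8]
grip_width: 0.0405
grip_force: 30.6
```

Request:
play_rows --plan '[{"dx":0,"dy":0,"dz":0.1,"yaw":0,"jaw":0.35},{"dx":0,"dy":0,"dz":0.05,"yaw":0,"jaw":0.35},{"dx":0,"dy":0,"dz":0,"yaw":0,"jaw":0.35},{"dx":0,"dy":0,"dz":0,"yaw":0,"jaw":0.35}]'

```text
time_s: 21.2
ee_pos: [0.5555, -0.0266, 0.1194]
tool_rot: [0.0, 3.141, -0.0]
ft_force: [-0.1, -0.9, 0.4]
grip_width: 0.0405
grip_force: 30.6
```

Request:
play_rows --plan '[{"dx":0,"dy":0,"dz":0.05,"yaw":0,"jaw":0.35},{"dx":0,"dy":0,"dz":0,"yaw":0,"jaw":0.35},{"dx":0,"dy":0,"dz":0,"yaw":0,"jaw":0.35}]'

```text
time_s: 21.45
ee_pos: [0.5556, -0.0266, 0.119]
tool_rot: [0.0, 3.14, -0.001]
ft_force: [-2.7, -0.1, 9.7]
grip_width: 0.0404
grip_force: 31.5
```

Request:
play_rows --plan '[{"dx":0,"dy":0,"dz":0,"yaw":0,"jaw":0.65},{"dx":0,"dy":0,"dz":0,"yaw":0,"jaw":0.65},{"dx":0,"dy":0,"dz":0,"yaw":0,"jaw":0.65},{"dx":0,"dy":0,"dz":0,"yaw":0,"jaw":0.65},{"dx":0,"dy":0,"dz":-0.3,"yaw":0,"jaw":0.65},{"dx":0,"dy":0,"dz":-0.8,"yaw":0,"jaw":0.65},{"dx":0,"dy":0,"dz":-1,"yaw":0,"jaw":0.65},{"dx":0,"dy":0.2,"dz":-0.9,"yaw":0,"jaw":0.8},{"dx":0.2,"dy":0.7,"dz":-0.4,"yaw":0,"jaw":1},{"dx":0.5,"dy":1,"dz":0,"yaw":0,"jaw":1}]'

```text
time_s: 22.28
ee_pos: [0.5365, 0.0294, 0.2233]
tool_rot: [0.005, 3.135, -0.002]
ft_force: [0.5, 0.6, 1.0]
grip_width: 0.0851
grip_force: 0.0
```

Request:
play_rows --plan '[{"dx":0.6,"dy":1,"dz":0,"yaw":0,"jaw":1},{"dx":0.6,"dy":1,"dz":0,"yaw":0,"jaw":1},{"dx":0,"dy":0,"dz":0,"yaw":0,"jaw":1},{"dx":0,"dy":0,"dz":0,"yaw":0,"jaw":1}]'

```text
time_s: 22.62
ee_pos: [0.4979, 0.0916, 0.2207]
tool_rot: [-0.004, 3.141, -0.0]
ft_force: [0.5, 0.6, -0.3]
grip_width: 0.0853
grip_force: 0.0
```

```bash
python3 wv.py w9; python3 m.py w9 str,.556,-.026,.063,.108,.12  cone,.556,-.026,.03,.122,.17 coneTop,.556,-.026,.03,.146,.17 tip,.556,-.026,.03,.155,.17 lcone,.3705,.316,.045,.006,.07 lTop,.3705,.316,.045,.045,.07
```

```text
[0.4986 0.0907 0.2205] [-0.0015  3.1405 -0.0005] cam [0.418  0.0911 0.3636] [ 0.3116 -0.0005 -0.9502]
x 0.16159213705265363 1.54305128888289 y -0.6054783584554465 1.3434251666348827
str 9413 enc [ 0.5546 -0.0249  0.0612] hull [ 0.5564 -0.0266  0.0582] mean [ 0.5398 -0.0272  0.1154] [0.1149 0.1195]
cone 2491 enc [ 0.5539 -0.0273  0.0208] hull [ 0.5546 -0.0268  0.0198] mean [ 0.5462 -0.0232  0.1466] [0.1483 0.1633]
coneTop 1378 enc [ 0.5555 -0.027   0.0174] hull [ 0.5539 -0.0275  0.0156] mean [ 0.5498 -0.0252  0.1555] [0.1558 0.1636]
tip 757 enc [ 0.556  -0.0267  0.0134] hull [ 0.5559 -0.0273  0.0123] mean [ 0.5532 -0.0256  0.1595] [0.1597 0.1638]
lcone 5003 enc [0.372  0.3143 0.0297] hull [0.3716 0.3137 0.028 ] mean [0.3742 0.3036 0.0432] [0.0465 0.0645]
lTop 2620 enc [0.3711 0.3156 0.0236] hull [0.3715 0.3152 0.0224] mean [0.3722 0.31   0.0559] [0.0561 0.065 ]
```

View pics/w9.png

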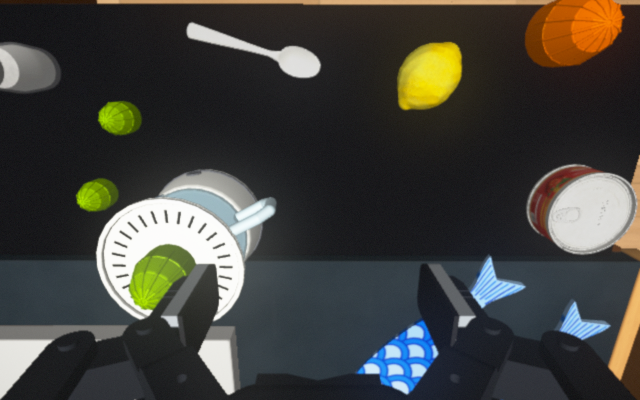

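The small cone is home: its tip is at z 0.163, centred at (0.556,-0.027). The picture shows it on the strainer at (160,275), with the orange cone at (575,30). I'll go to the orange cone.

Request:
play_rows --plan '[{"dx":0.5,"dy":0.8,"dz":0,"yaw":0,"jaw":1},{"dx":0.6,"dy":1,"dz":0,"yaw":0,"jaw":1},{"dx":0.6,"dy":1,"dz":0,"yaw":0,"jaw":1},{"dx":0.6,"dy":1,"dz":0,"yaw":0,"jaw":1},{"dx":0.6,"dy":1,"dz":0,"yaw":0,"jaw":1},{"dx":0.6,"dy":1,"dz":0.2,"yaw":0,"jaw":1},{"dx":0.5,"dy":1,"dz":0.5,"yaw":0,"jaw":1},{"dx":0.25,"dy":0.7,"dz":0.5,"yaw":0,"jaw":1},{"dx":0,"dy":0,"dz":0,"yaw":0,"jaw":1},{"dx":0,"dy":0,"dz":0,"yaw":0,"jaw":1}]'

```text
time_s: 23.5
ee_pos: [0.3714, 0.3155, 0.1834]
tool_rot: [0.001, -3.141, 0.001]
ft_force: [-0.1, -0.7, -0.5]
grip_width: 0.0854
grip_force: 0.0
```

```bash
python3 wv.py w10; python3 m.py w10 lcone,.371,.3155,.045,.006,.07 lTop,.371,.3155,.045,.045,.07 ltip,.371,.3155,.045,.056,.07
```

```text
[0.372 0.315 0.184] [ 0.0009  3.1414 -0.0005] cam [0.2919 0.3152 0.3265] [ 0.3097 -0.0017 -0.9508]
x 0.0420480225807775 1.2926005539574414 y -0.6084159227967539 1.4532207260265584
lcone 3484 enc [0.37   0.3169 0.0297] hull [0.3696 0.3169 0.0291] mean [0.3628 0.3167 0.048 ] [0.0521 0.0653]
lTop 2215 enc [0.37   0.3168 0.0234] hull [0.37   0.3167 0.0228] mean [0.3669 0.3168 0.0564] [0.0565 0.0655]
ltip 1184 enc [0.3701 0.3177 0.0179] hull [0.3702 0.3172 0.0172] mean [0.3691 0.3168 0.0604] [0.0604 0.0657]
```

Request:
play_rows --plan '[{"dx":0.06,"dy":0.06,"dz":0.5,"yaw":0,"jaw":1},{"dx":0,"dy":0,"dz":1,"yaw":0,"jaw":1},{"dx":0,"dy":0,"dz":1,"yaw":0,"jaw":1},{"dx":0,"dy":0,"dz":1,"yaw":0,"jaw":1},{"dx":0,"dy":0,"dz":1,"yaw":0,"jaw":1},{"dx":0,"dy":0,"dz":0.8,"yaw":0,"jaw":1},{"dx":0,"dy":0,"dz":0.45,"yaw":0,"jaw":1},{"dx":0,"dy":0,"dz":0.15,"yaw":0,"jaw":1},{"dx":0,"dy":0,"dz":0,"yaw":0,"jaw":1},{"dx":0,"dy":0,"dz":0,"yaw":0,"jaw":1}]'

```text
time_s: 24.38
ee_pos: [0.3705, 0.317, 0.0077]
tool_rot: [0.002, 3.14, 0.001]
ft_force: [-0.5, 0.4, 0.3]
grip_width: 0.0854
grip_force: 0.0
```

Request:
play_rows --plan '[{"dx":0,"dy":0,"dz":0,"yaw":0,"jaw":0.55},{"dx":0,"dy":0,"dz":0,"yaw":0,"jaw":0.55},{"dx":0,"dy":0,"dz":0,"yaw":0,"jaw":0.55},{"dx":0,"dy":0,"dz":0,"yaw":0,"jaw":0.55},{"dx":0,"dy":0,"dz":0,"yaw":0,"jaw":0.55},{"dx":0,"dy":0,"dz":0,"yaw":0,"jaw":0.55}]'

```text
time_s: 24.88
ee_pos: [0.3698, 0.3174, 0.0081]
tool_rot: [-0.001, 3.139, 0.001]
ft_force: [-1.1, -1.4, 8.5]
grip_width: 0.0581
grip_force: 30.3
```

Request:
play_rows --plan '[{"dx":0,"dy":0,"dz":-0.2,"yaw":0,"jaw":0.55},{"dx":0,"dy":0,"dz":-0.6,"yaw":0,"jaw":0.55},{"dx":0,"dy":0,"dz":-1,"yaw":0,"jaw":0.55},{"dx":0,"dy":0,"dz":-1,"yaw":0,"jaw":0.55},{"dx":0,"dy":0,"dz":-1,"yaw":0,"jaw":0.55},{"dx":0,"dy":0,"dz":-1,"yaw":0,"jaw":0.55},{"dx":0,"dy":-0.2,"dz":-0.9,"yaw":0,"jaw":0.55},{"dx":-0.3,"dy":-0.6,"dz":-0.6,"yaw":0,"jaw":0.55},{"dx":-0.5,"dy":-0.9,"dz":-0.1,"yaw":0,"jaw":0.55},{"dx":-0.6,"dy":-1,"dz":0,"yaw":0,"jaw":0.55}]'

```text
time_s: 25.72
ee_pos: [0.4113, 0.2361, 0.2011]
tool_rot: [-0.004, 3.138, 0.002]
ft_force: [0.6, 0.6, -1.1]
grip_width: 0.0581
grip_force: 32.5
```

Request:
play_rows --plan '[{"dx":-0.6,"dy":-1,"dz":0,"yaw":0,"jaw":0.55},{"dx":-0.6,"dy":-1,"dz":0,"yaw":0,"jaw":0.55},{"dx":-0.6,"dy":-1,"dz":0,"yaw":0,"jaw":0.55},{"dx":-0.6,"dy":-1,"dz":0,"yaw":0,"jaw":0.55},{"dx":-0.6,"dy":-1,"dz":0,"yaw":0,"jaw":0.55},{"dx":-0.6,"dy":-1,"dz":0,"yaw":0,"jaw":0.55},{"dx":-0.6,"dy":-1,"dz":0,"yaw":0,"jaw":0.55},{"dx":-0.4,"dy":-0.9,"dz":0,"yaw":0,"jaw":0.55},{"dx":-0.2,"dy":-0.5,"dz":0,"yaw":0,"jaw":0.55},{"dx":0,"dy":-0.2,"dz":0,"yaw":0,"jaw":0.55}]'

```text
time_s: 26.55
ee_pos: [0.5558, -0.0237, 0.1989]
tool_rot: [0.004, 3.141, -0.0]
ft_force: [-0.9, 0.4, -0.2]
grip_width: 0.0582
grip_force: 32.5
```

Request:
play_rows --plan '[{"dx":0,"dy":0,"dz":0,"yaw":0,"jaw":0.55},{"dx":0,"dy":0,"dz":0,"yaw":0,"jaw":0.55}]'

```text
time_s: 26.72
ee_pos: [0.5545, -0.0207, 0.199]
tool_rot: [0.001, -3.141, -0.001]
ft_force: [-0.4, -0.0, -0.3]
grip_width: 0.0582
grip_force: 32.5
```

```bash
python3 wv.py w11; python3 - <<'E'
from fit import *
z=np.load('w11.npz');P=cloud(z['d'],viewer.camera_info('wrist'),z['W'])
s=robot.sense()['ee_pos']
for z0 in (.038,.045,.05,.053):
    Q=near(P,s[0],s[1],.024,s[2]+z0,s[2]+.07)
    if len(Q)>12: print(z0,len(Q),enc(Q),hullring(Q,s[:2]),np.percentile(Q[:,2],99))
Q=near(P,.556,-.026,.063,.108,.12);print('str',hullring(Q,(.556,-.026)))
E
```

```text
[ 0.5545 -0.0204  0.1991] [ 0.0016 -3.1414 -0.0006] cam [ 0.4748 -0.0211  0.3421] [ 0.3103 -0.0005 -0.9506]
x 0.40303032043464215 0.8455458229391383 y -0.37675481804410577 0.3781159376854943
0.038 11013 [ 0.5544 -0.0211  0.0232] [ 0.5533 -0.0212  0.022 ] 0.25607825121690214
0.045 8080 [ 0.5543 -0.0215  0.0206] [ 0.554  -0.0214  0.02  ] 0.2561734179082359
0.05 4500 [ 0.5541 -0.0212  0.0158] [ 0.5539 -0.0214  0.0149] 0.2563235375219229
0.053 2550 [ 0.5541 -0.0209  0.0122] [ 0.5542 -0.021   0.0117] 0.2564669458195781
str [ 0.5565 -0.0264  0.0581]
```

View pics/w11.png

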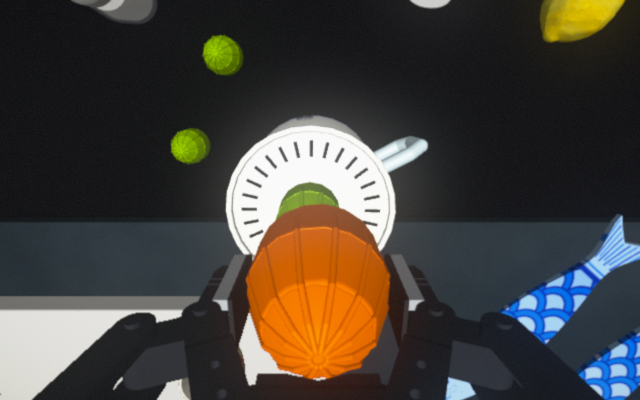

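The picture shows the orange cone upright in the grip with its tip at (318,360), and the green cone in place behind it at (308,195). I'll correct by +2 mm in x and -6 mm in y, then lower.

Request:
play_rows --plan '[{"dx":-0.06,"dy":-0.19,"dz":0,"yaw":0,"jaw":0.55},{"dx":0,"dy":0,"dz":0,"yaw":0,"jaw":0.55},{"dx":0,"dy":0,"dz":0.4,"yaw":0,"jaw":0.55},{"dx":0,"dy":0,"dz":0.4,"yaw":0,"jaw":0.55},{"dx":0,"dy":0,"dz":0.3,"yaw":0,"jaw":0.55},{"dx":0,"dy":0,"dz":0,"yaw":0,"jaw":0.55},{"dx":0,"dy":0,"dz":0,"yaw":0,"jaw":0.55}]'

```text
time_s: 27.35
ee_pos: [0.5569, -0.0272, 0.1657]
tool_rot: [0.0, -3.141, -0.0]
ft_force: [0.9, 0.1, -0.2]
grip_width: 0.0583
grip_force: 32.5
```

Request:
play_rows --plan '[{"dx":0,"dy":0.02,"dz":0.2,"yaw":0,"jaw":0.55},{"dx":0,"dy":0,"dz":0.3,"yaw":0,"jaw":0.55},{"dx":0,"dy":0,"dz":0.3,"yaw":0,"jaw":0.55},{"dx":0,"dy":0,"dz":0.25,"yaw":0,"jaw":0.55},{"dx":0,"dy":0,"dz":0.2,"yaw":0,"jaw":0.55},{"dx":0,"dy":0,"dz":0,"yaw":0,"jaw":0.55},{"dx":0,"dy":0,"dz":0,"yaw":0,"jaw":0.55}]'

```text
time_s: 27.93
ee_pos: [0.5569, -0.0269, 0.128]
tool_rot: [-0.0, -3.141, -0.0]
ft_force: [0.4, -0.1, -0.3]
grip_width: 0.0582
grip_force: 32.5
```

Request:
play_rows --plan '[{"dx":0,"dy":0,"dz":0.1,"yaw":0,"jaw":0.55},{"dx":0,"dy":0,"dz":0.06,"yaw":0,"jaw":0.55},{"dx":0,"dy":0,"dz":0,"yaw":0,"jaw":0.55},{"dx":0,"dy":0,"dz":0,"yaw":0,"jaw":0.55}]'

```text
time_s: 28.27
ee_pos: [0.557, -0.0269, 0.1236]
tool_rot: [0.0, 3.141, -0.0]
ft_force: [-0.2, -0.0, -0.3]
grip_width: 0.0585
grip_force: 32.5
```

Request:
play_rows --plan '[{"dx":0,"dy":0,"dz":0.08,"yaw":0,"jaw":0.55},{"dx":0,"dy":0,"dz":0,"yaw":0,"jaw":0.55},{"dx":0,"dy":0,"dz":0,"yaw":0,"jaw":0.55}]'

```text
time_s: 28.52
ee_pos: [0.5573, -0.0269, 0.1222]
tool_rot: [0.0, 3.14, -0.001]
ft_force: [-1.4, 0.5, 7.1]
grip_width: 0.0584
grip_force: 33.2
```

Contact is at the expected seat height. I'll release, rise and check.

Request:
play_rows --plan '[{"dx":0,"dy":0,"dz":0,"yaw":0,"jaw":0.95},{"dx":0,"dy":0,"dz":0,"yaw":0,"jaw":0.95},{"dx":0,"dy":0,"dz":0,"yaw":0,"jaw":0.95},{"dx":0,"dy":0,"dz":0,"yaw":0,"jaw":0.95},{"dx":0,"dy":0,"dz":-0.3,"yaw":0,"jaw":0.95},{"dx":0,"dy":0,"dz":-0.8,"yaw":0,"jaw":0.95},{"dx":0,"dy":0,"dz":-1,"yaw":0,"jaw":0.95},{"dx":0,"dy":0,"dz":-1,"yaw":0,"jaw":0.95},{"dx":0.3,"dy":0.3,"dz":-0.8,"yaw":0,"jaw":0.95},{"dx":0.7,"dy":1,"dz":-0.2,"yaw":0,"jaw":0.95}]'

```text
time_s: 29.35
ee_pos: [0.5294, 0.0098, 0.2482]
tool_rot: [0.006, 3.134, -0.004]
ft_force: [-1.0, 0.9, 0.7]
grip_width: 0.0811
grip_force: 0.0
```

Request:
play_rows --plan '[{"dx":0.7,"dy":1,"dz":0,"yaw":0,"jaw":0.95},{"dx":0.7,"dy":1,"dz":0,"yaw":0,"jaw":0.95},{"dx":0.3,"dy":0.4,"dz":0,"yaw":0,"jaw":0.95},{"dx":0,"dy":0,"dz":0,"yaw":0,"jaw":0.95},{"dx":0,"dy":0,"dz":0,"yaw":0,"jaw":0.95}]'

```text
time_s: 29.77
ee_pos: [0.4762, 0.0842, 0.2448]
tool_rot: [-0.002, 3.14, -0.001]
ft_force: [0.2, 0.7, -0.3]
grip_width: 0.081
grip_force: 0.0
```

```bash
python3 wv.py w12; python3 m.py w12 str,.556,-.026,.063,.108,.12 cone,.556,-.026,.035,.122,.19 coneTop,.556,-.026,.03,.16,.19 tip,.556,-.026,.03,.17,.19 jugrim,.556,-.026,.07,.09,.107 lemon,.411,.189,.05,.01,.06 salt,.405,-.178,.04,.03,.1
```

```text
[0.4767 0.0836 0.2445] [ 0.0001  3.1406 -0.0007] cam [0.3963 0.0839 0.3876] [ 0.3118 -0.0011 -0.9501]
x 0.13652170252736207 1.5546491437603622 y -0.6068362391585163 1.4108849973463233
str 6937 enc [ 0.5538 -0.0251  0.0609] hull [ 0.5563 -0.0265  0.058 ] mean [ 0.5401 -0.0206  0.1154] [0.1149 0.1195]
cone 2012 enc [ 0.5553 -0.0273  0.0294] hull [ 0.5564 -0.0272  0.0287] mean [ 0.5369 -0.0307  0.1519] [0.1523 0.1757]
coneTop 694 enc [ 0.5483 -0.034   0.0181] hull [ 0.5555 -0.0277  0.0204] mean [ 0.5437 -0.0344  0.1683] [0.1684 0.1764]
tip 254 enc [ 0.5488 -0.0337  0.0131] hull [ 0.5586 -0.0256  0.018 ] mean [ 0.5477 -0.0345  0.1728] [0.1725 0.1768]
jugrim 480 enc [ 0.5235 -0.0069  0.0438] hull [ 0.5881 -0.0218  0.0851] mean [0.5167 0.0045 0.0989] [0.099 0.107]
lemon 2854 enc [0.4106 0.1915 0.0351] hull [0.41   0.191  0.0274] mean [0.4088 0.1869 0.0423] [0.0435 0.0517]
salt 2908 enc [ 0.4037 -0.1785  0.0217] hull [ 0.4033 -0.1784  0.0207] mean [ 0.4038 -0.1681  0.0647] [0.0666 0.0897]
```

View pics/w12.png

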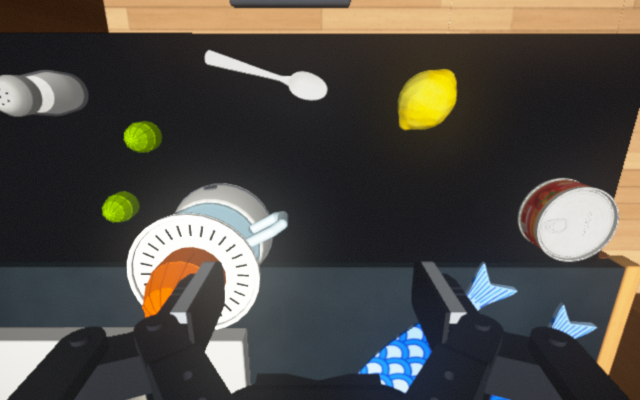

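The wrist view shows the orange cone on the strainer at (175,285), partly hidden by a finger, with the lemon and shaker where they were. I'll check the cone's height from the fixed cameras before handing in.

```bash
python3 - <<'E'
from fit import *
for n in ['top','side']:
    p,d,c,W=cap(n);P=cloud(d,c,W)
    for l,z0,z1 in [('cone',.125,.2),('tip',.168,.2),('floor',.106,.122)]:
        Q=near(P,.557,-.026,.064 if l=='floor' else .035,z0,z1)
        if len(Q)>8: print(n,l,len(Q),hullring(Q,(.557,-.026)),np.percentile(Q[:,2],[50,99]))
E
```

```text
top cone 357 [ 0.5572 -0.0269  0.0291] [0.1621 0.1788]
top tip 110 [ 0.556  -0.0281  0.0185] [0.1726 0.1796]
top floor 793 [ 0.5562 -0.027   0.0572] [0.1132 0.1199]
side cone 491 [ 0.5636 -0.0244  0.0279] [0.154  0.1811]
side tip 112 [ 0.5606 -0.0259  0.0193] [0.174 0.182]
side floor 700 [ 0.5582 -0.0249  0.0586] [0.1169 0.1218]
```

```bash
python3 -c "
from bench import hand_in
print(hand_in())"
```

```text
the job is handed in; nothing more can be done
None
```

I put the juicer back together on its base (jug, strainer, small green cone, then large orange cone) and handed it in at about 30 s of the 106 s. By camera measurement each part was seated, centred and level, and the lemon and salt shaker had not moved. The judge's verdict was not shown.

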